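# Turn the round module to face the test head, then dock the head

### The job

The round module sitting in the black nest of the test fixture is turned the wrong way. Leave it in its nest and turn it until its white connector points straight at the sliding test head (along the white line on the base plate), then push the head all the way forward to its stop so that its fork straddles the connector. Do not lift the module out, and leave the other things on the bench where they are.

Things in the scene. Friction and masses are not known exactly. Their poses are not given: they have to be found in the camera images.
- fixture: Test fixture bolted to the bench: grey plate 120 mm (x) by 225 mm (y from -60 to +165), 8 mm thick. Origin: on the bench under the nest's centre; z up; y runs from the nest along the painted white line to the sliding head. Nest: black ring about the origin, 94 mm outside, 80 mm inside diameter, rim 18 mm above the bench. Corner screw heads 12 mm high.
- module: Round module in the nest, free to turn: aluminium drum 77 mm diameter, 36 mm tall, about 0.25 kg; on its blue top a black relay (19 x 15 mm, top 51 mm above the underside) on the side away from the connector, and a small steel can. Origin: centre of the underside, on the plate 8 mm above the bench. z: turning axis; +y: towards its connector.
- connector_end (a point): Middle of the outer end face of the white block connector of the module in the nest, 62 mm from the module's axis. The connector is 24 mm wide and sticks out of the drum's side from radius 38.5 to 62 mm, 22 to 38 mm above the bench, so it passes over the nest's rim.
- head (a joint): Travel of the test head towards the nest: 0 drawn back, 0.050 m at its forward stop; stays where left (2 N friction). Black block 52 mm wide (fixture x), 32 mm long (y), 14 to 40 mm above the bench, centre 134 mm from the nest's centre at 0, 84 mm at 0.050.
- fork (a point): Midpoint between the tips of the head's two fork prongs, 30 mm above the bench, 38 mm ahead of the block's centre. Prongs 8 mm wide, 36 mm apart inside, 22 to 38 mm above the bench, pointing at the nest. At the stop they lie either side of the connector with 6 mm to spare each side; a connector turned aside blocks them.
- head_post (a point): Push post of the head: aluminium plate standing on the block's centre, 40 mm wide (fixture x), 12 mm thick (fixture y), from 40 to 74 mm above the bench. This point is on its centre line, 74 mm above the bench (its top).
- spare_module: Bystander: a second module of the same kind, standing on the bench beside the fixture; origin at the centre of its underside. Leave it.
- relay: Bystander: loose black relay 29 x 13 x 16 mm beside the fixture; origin at the centre of its underside.
- screwdriver: Bystander: screwdriver 170 mm long lying beside the fixture, along its own x; origin under its middle.
- flux_jar: Bystander: small jar 50 mm diameter, 40 mm tall; origin at the centre of its underside.
- terminal_strip: Bystander: terminal strip 60 x 12 x 12 mm; origin at the centre of its underside.
- pliers: Bystander: pliers about 170 mm long, lying along their own x; origin under the pivot.
There are look-alikes about, which are no part of the job. Leave any orange look-alike of the module alone.

How it is judged:
On the way, in this order (a step that is already met when the one before it is completed fails the run):
1. the connector points at the head (its end within 9 mm of the fixture's centre line) while the head is still short of it (x of connector_end in the frame of fixture between -0.009 and 0.009 m and y of connector_end in the frame of fixture above 0.045 m and value of joint head below 0.04 m), for 0.1 s.
2. the head is fully forward at its stop, astride the connector (x of connector_end in the frame of fixture between -0.009 and 0.009 m and y of connector_end in the frame of fixture above 0.045 m and value of joint head above 0.046 m), for 0.2 s.
At the end, for the whole second after the job is handed in: The module sits flat in its nest (origin less than 12 mm above the bench, tilt under 0.09 rad) and is at rest, the end of its connector is on the head's side within 9 mm of the fixture's centre line, and the head is fully forward (over 46 of 50 mm) (all of step 2 and z of module in the frame of fixture below 0.012 m and angle between module's own z axis and vertical below 0.09 rad and linear speed of module below 0.02 m/s and angular speed of module below 0.1 rad/s); the robot touches nothing.
It fails at once if the module is lifted out of its nest (its origin more than 20 mm above the bench) or tipped by more than 0.35 rad (z of module in the frame of fixture above 0.02 m or angle between module's own z axis and vertical above 0.35 rad).
It fails at once if another thing on the bench is shifted by more than 30 mm (distance of any of spare_module, relay, screwdriver, flux_jar, terminal_strip, pliers from where it was at the start of the episode above 0.03 m).
It also fails if it takes over 51 s, if anything falls off the work surface, if the arm or the gripper's body presses on something with over 40 N, if the wrist force passes 120 N, or if a joint passes its speed limit or range.

### The arm

A 7-joint arm with a two-finger parallel gripper is mounted at the origin on the work surface. World frame = base frame: x ahead of the robot, y to its left, z up, the work surface at z = 0. Lengths are in m, angles in rad, forces in N, time in s.
With the tool pointing down it reaches from about 0.425 to 0.875 m from the base axis. Payload 4.7 kg.
Tool frame: the origin (TCP) lies on the centre line of the jaws, within the pads' length; the fingertips stand 14 mm ahead of it and the grasp point (between the pads) lies 5 mm behind it; z points along the fingers, x is the direction in which the jaws open and shut, and the axes are right-handed (so a half turn about z gives the same grasp; the last joint's range is limited). The gripper opens to 87 mm and grips with 3 to 60 N. Pads are 19 mm wide; open, the fingers measure 117 mm over their backs; the gripper's body (75 mm by 190 mm) begins 51 mm behind the grasp point.
Start: joints at [1.152, 0.321, -0.07, 1.45, 0.023, 1.371, -0.057], TCP at [0.273, -0.59, 0.237] pointing down, gripper open.
Joint ranges: [-2.86, 2.86], [-0.3, 2.09], [-1.38, 1.24], [0.06, 2.45], [-1.56, 4.7], [0.09, 2.05], [-2.69, 2.69]. Speed limits (rad/s): [2.57, 2.57, 3.14, 3.14, 3.14, 3.14, 3.14].

### API

Orientations are given as a rotation vector (axis times angle).
In Python, from bench import ctrl gives the robot as it stands.
- The arm moves only by the tool drive_tool, never from a script. Its argument "rows" is a list that holds one entry, the list of rows, each a list of 5 numbers: the shift along the tool's x, y, z scaled (see below), then the turn about the tool's z scaled (see below), then the closure in counts, from 0 (fully open) to 255 (shut). In form: [[[dx, dy, dz, spin, jaw], ...]]. A call has 1 to 20 rows; each row is the pose to reach, as a shift and turn from the pose commanded when the call began, along the tool's axes at that moment, turning the shorter way round; what a row does not reach only later rows make up. The controller multiplies each number of a shift by 300 mm and each number of a turn by pi rad. A row lasts 1/8 s, in which the tool goes at most 62.5 mm and 10.7 degrees, less where a joint would pass 70% of its speed; a pose out of reach is approached as far as the arm can. A call with a number of a shift or a turn outside -1 to 1 is refused whole. A call with a gripper value outside its range is refused whole. The fingers move at their own pace and stop on an object; "grip_force" is the grip in N (left out, the last holds). Time passes only in rows, so rows that repeat a pose let the fingers close. It gives the time, the measured TCP pose, the force and the opening at its end, in the units of the state.
- ctrl.get_state(): the state, without advancing time (a new reading comes with each control period).
- ctrl.get_image(name): name is "scene" or "top"; returns a dict with "img" (400x640x3 uint8, blue, green, red), "camera_matrix" (3x3 intrinsics, pixels), "R" (3x3) and "t" (3): a world point X has camera coordinates R X + t. Camera axes: x right, y down, z forward; pixel columns grow to the right and rows downward; lengths in m; the calibration is good to about 2 mm. A picture is of the moment at which its call begins. There is no depth.
- ctrl.close_job(): hands the job in, once; it reports no verdict.
The state is a dict: "time": time; "joint_positions": joint angles; "qd": joint speeds; "joint_torque": joint torques, N m; "position": TCP position; "tool_rot": TCP orientation; "ft_force": force on the tool from outside, world axes, zero at the start; "torque": the same for the moment, N m; "grip_width": opening from 0.0 (shut) to 1.0 (fully open).
Only numpy, scipy, OpenCV 4.12 (cv2) and the standard library are available. Lean on these libraries where they do the work, as an engineer would, in place of code of your own. Each camera call takes 0.05 s, during which the arm holds its last target.

## Working session

There is one attempt and no reset: what is moved stays moved. The work goes in short steps, Python scripts to look and compute and a tool call to move; the robot and the scene stay as the last step left them, time stands still between calls to the robot, and variables do not carry over. Pictures are saved under pics/ and viewed, and the job is handed in when it is done.

Besides the shell and the picture viewer there is one more tool, called after ">>>" as name([rows], argument=value, ...), one row to a line, values as JSON. drive_tool: Moves the arm, as the interface text tells. Its arguments: {"type":"object","properties":{"rows":{"type":"array"},"grip_force":{"type":"number"}},"required":["rows"]}

```bash
mkdir -p pics
python3 - <<'E'
from bench import ctrl
import cv2,json,numpy as np
s=ctrl.get_state();print({k:np.round(v,3).tolist() for k,v in s.items()})
for n in("scene","top"):
    d=ctrl.get_image(n);cv2.imwrite(f"pics/{n}0.png",d["img"]);print(n,np.round(d["camera_matrix"],2).tolist(),np.round(d["R"],4).tolist(),np.round(d["t"],4).tolist())
E
```

```text
{'time': 0.0, 'joint_positions': [1.152, 0.322, -0.07, 1.452, 0.023, 1.371, -0.057], 'qd': [0.001, -0.0, 0.001, -0.0, -0.001, -0.0, -0.001], 'joint_torque': [0.0, -49.128, -0.404, -31.253, -0.064, 0.044, 0.0], 'position': [0.272, -0.59, 0.235], 'tool_rot': [-2.646, 1.692, 0.003], 'ft_force': [0.236, 0.072, 0.295], 'torque': [-0.026, -0.044, 0.063], 'grip_width': 1.001}
scene [[466.6, 0.0, 331.0], [0.0, 466.6, 196.02], [0.0, 0.0, 1.0]] [[0.783, 0.6218, 0.0156], [0.4532, -0.553, -0.6992], [-0.4261, 0.5545, -0.7148]] [-0.3445, -0.2764, 1.4811]
top [[372.1, 0.0, 322.92], [0.0, 372.1, 198.52], [0.0, 0.0, 1.0]] [[0.025, -0.9991, -0.0333], [-0.9909, -0.0204, -0.1331], [0.1323, 0.0363, -0.9905]] [-0.1202, 0.5265, 0.9851]
```

View pics/scene0.png

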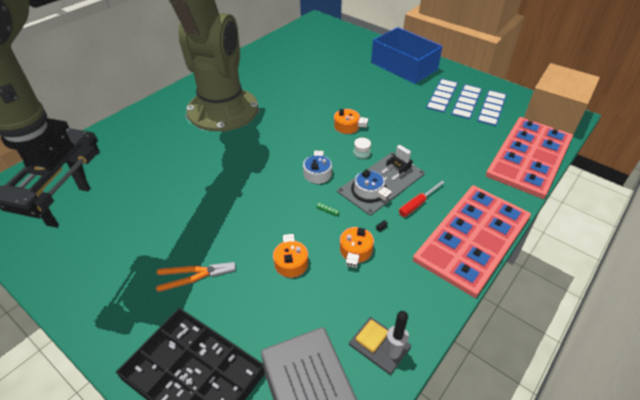

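View pics/top0.png

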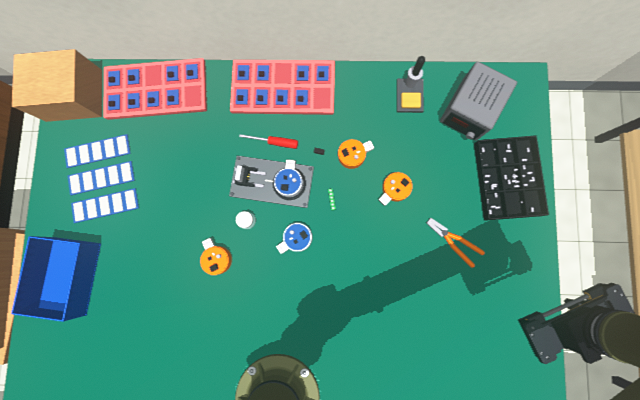

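The fixture is at top-view pixel (270,182). The nest is near (289,181), the head is at (243,175) to its left, and the connector points up at (290,165). I'll zoom in on it.

```bash
cat > h.py <<'E'
import numpy as np,cv2
from bench import ctrl
def ray(d,u,v,z):
    K=np.array(d["camera_matrix"]);R=np.array(d["R"]);t=np.array(d["t"])
    c=-R.T@t; r=R.T@np.linalg.solve(K,[u,v,1.]); return c+r*(z-c[2])/r[2]
def proj(d,X):
    p=np.array(d["camera_matrix"])@(np.array(d["R"])@np.array(X)+np.array(d["t"]));return p[:2]/p[2]
E
python3 - <<'E'
import cv2,numpy as np
a=cv2.imread("pics/top0.png")[145:220,220:330];b=cv2.imread("pics/scene0.png")[135:220,330:450]
cv2.imwrite("pics/topz.png",cv2.resize(a,None,fx=7,fy=7,interpolation=cv2.INTER_CUBIC))
cv2.imwrite("pics/scz.png",cv2.resize(b,None,fx=6,fy=6,interpolation=cv2.INTER_CUBIC))
E
```

```text
(no output)
```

View pics/topz.png

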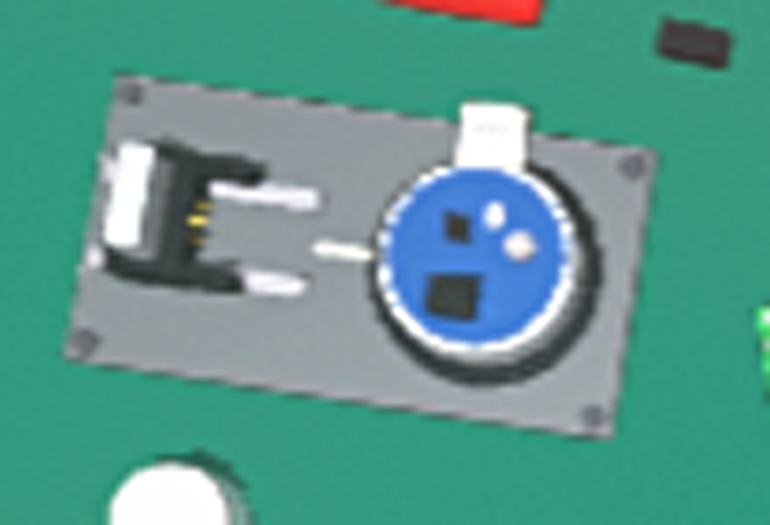

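View pics/scz.png

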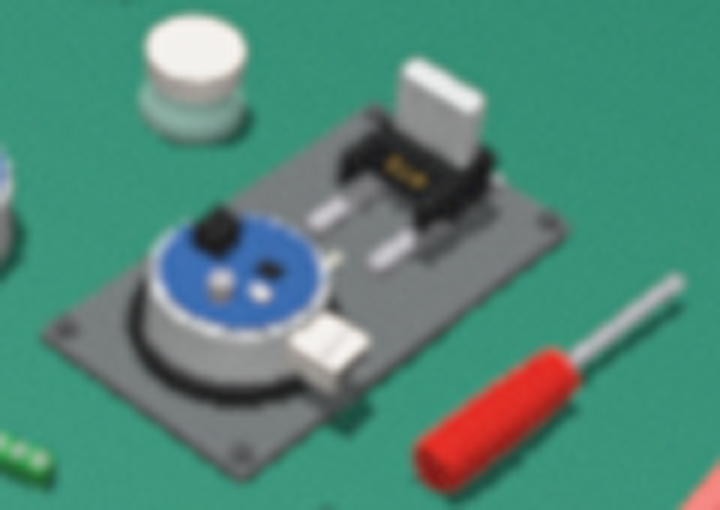

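Run:
```python
from h import *
T=ctrl.get_image("top");S=ctrl.get_image("scene")
loc=np.array([[60,165],[60,-60],[-60,-60],[-60,165]])/1000.
def fit(P):
    a=loc-loc.mean(0);b=P-P.mean(0)
    th=np.arctan2((a[:,0]*b[:,1]-a[:,1]*b[:,0]).sum(),(a*b).sum())
    R=np.array([[np.cos(th),-np.sin(th)],[np.sin(th),np.cos(th)]]);o=P.mean(0)-R@loc.mean(0)
    return th,o,np.linalg.norm((loc@R.T+o)-P,axis=1)
tc=np.array([(118,75),(655,152),(610,437),(67,358)])/7+[220,145]-.43
sc=np.array([(568,232),(243,482),(42,338),(375,105)])/6+[330,135]-.42
F=[]
for d,c in((T,tc),(S,sc)):
    P=np.array([ray(d,*p,.008)[:2] for p in c]);th,o,e=fit(P);print(np.degrees(th),o,e);F.append((th,o))
th=np.mean([f[0] for f in F]);o=np.mean([f[1] for f in F],0);print(np.degrees(th),o)
R=np.array([[np.cos(th),-np.sin(th)],[np.sin(th),np.cos(th)]])
for n,d,roi in(("top",T,(262,320,160,205)),("scene",S,(345,400,160,205))):
    hsv=cv2.cvtColor(d["img"],cv2.COLOR_BGR2HSV)
    m=cv2.inRange(hsv,(100,120,80),(125,255,255));k=np.zeros_like(m);x0,x1,y0,y1=roi;k[y0:y1,x0:x1]=m[y0:y1,x0:x1]
    c=max(cv2.findContours(k,0,1)[0],key=cv2.contourArea);e=cv2.fitEllipse(cv2.convexHull(c));p=ray(d,*e[0],.044);print(n,e,p,"fix",R.T@(p[:2]-o))
# connector tops z=.038
for q in [(463,103),(527,103)]:
    u=np.array(q)/7+[220,145]-.43;p=ray(T,*u,.038);print("conn top",p,R.T@(p[:2]-o))
for q in [(330,365),(370,343)]:
    u=np.array(q)/6+[330,135]-.42;p=ray(S,*u,.038);print("conn sc",p,R.T@(p[:2]-o))
# post top z=.074
for q in [(118,145),(157,145),(142,250),(105,240)]:
    u=np.array(q)/7+[220,145]-.43;p=ray(T,*u,.074);print("post",p,R.T@(p[:2]-o))
for q in [(402,66),(417,58),(485,97),(472,108)]:
    u=np.array(q)/6+[330,135]-.42;p=ray(S,*u,.074);print("post",p,R.T@(p[:2]-o))
for q in [(299,236),(319,151),(244,219)]: print("other",ray(T,*q,.03))
```

```text
-7.152134335157331 [ 0.57330356 -0.01120331] [0.00100063 0.00158008 0.00152061 0.00150547]
-7.020851638170445 [ 0.57650978 -0.01469135] [0.00327949 0.00137248 0.0018309  0.00141527]
-7.086492986663888 [ 0.57490667 -0.01294733]
top ((287.44146728515625, 181.08624267578125), (24.231264114379883, 24.47353172302246), 149.1537628173828) [ 0.57369823 -0.01032473  0.044     ] fix [-0.00152275  0.00245348]
scene ((369.481201171875, 179.81521606445312), (17.004858016967773, 25.590564727783203), 94.6749267578125) [ 0.57352459 -0.01008804  0.044     ] fix [-0.00172427  0.00266695]
conn top [ 0.6360177  -0.00238656  0.038     ] [0.05934135 0.01801922]
conn top [ 0.63644836 -0.02780794  0.038     ] [ 0.06290489 -0.00715484]
conn sc [ 0.6322293  -0.02698515  0.038     ] [ 0.05861655 -0.00685883]
conn sc [ 0.63803231 -0.00545433  0.038     ] [0.06171904 0.01522342]
post [0.60866336 0.12440471 0.074     ] [0.01655404 0.14046729]
post [0.60892664 0.1093617  0.074     ] [0.01867114 0.12557167]
post [0.5680608  0.11290156 0.074     ] [-0.02231924  0.12404298]
post [0.57165732 0.12731904 0.074     ] [-0.02052885  0.13879401]
post [0.56949137 0.11785345 0.074     ] [-0.0215105   0.12913352]
post [0.57163403 0.12689538 0.074     ] [-0.02049969  0.13837072]
post [0.60956403 0.12316571 0.074     ] [0.01760069 0.13934887]
post [0.60909458 0.11308712 0.074     ] [0.01837819 0.12928936]
other [ 0.42554968 -0.04563871  0.03      ]
other [ 0.6632037  -0.09370746  0.03      ]
other [0.4683502  0.10723146 0.03      ]
```

Measured: fixture yaw −7.1°, module centre (0.5737, −0.0105), connector at −4.6° in world. It needs about +87.5° counter-clockwise. My plan is to straddle the drum with the jaws at −94.6°, grip it, spin it to −7.1°, then push the post.

```bash
cat >> h.py <<'E'
from scipy.spatial.transform import Rotation as Ro
def plan(x,y,z,ang,s=None):
    s=s or ctrl.get_state();R=Ro.from_rotvec(s["tool_rot"]).as_matrix();a=np.degrees(np.arctan2(R[1,0],R[0,0]))
    d=R.T@(np.array([x,y,z])-s["position"])
    sp=-((ang-a+180)%360-180)
    print("t",round(s["time"],2),"pos",np.round(s["position"],4),"jaw",round(a,2),"tilt",np.round(R[:,2],3),"F",np.round(s["ft_force"],1),"w",round(float(s["grip_width"]),3),"q7",round(s["joint_positions"][6],2))
    print("shift",np.round(d/.3,4),"spin",round(sp/180,4))
E
python3 -c "
from h import *
plan(.45,-.3,.235,-94.6);plan(.5737,-.0105,.235,-94.6)"
```

```text
t 0.2 pos [ 0.2724 -0.5898  0.2359] jaw -65.2 tilt [-0.001  0.001 -1.   ] F [-0.3  0.4  0.5] w 1.0 q7 -0.06
shift [-0.6287 -0.9424  0.0036] spin 0.1633
t 0.2 pos [ 0.2724 -0.5898  0.2359] jaw -65.2 tilt [-0.001  0.001 -1.   ] F [-0.3  0.4  0.5] w 1.0 q7 -0.06
shift [-1.3318 -1.7215  0.0043] spin 0.1633
```

>>> drive_tool([
  [[-0.63,-0.94,0,0.163,0],[-0.63,-0.94,0,0.163,0],[-0.63,-0.94,0,0.163,0],[-0.63,-0.94,0,0.163,0],[-0.63,-0.94,0,0.163,0],[-0.63,-0.94,0,0.163,0],[-0.63,-0.94,0,0.163,0],[-0.63,-0.94,0,0.163,0]],
], grip_force=15)

```text
time: 1.2
position: [0.4484, -0.3016, 0.2364]
tool_rot: [2.129, -2.309, 0.0]
ft_force: [-0.5, -0.5, 0.1]
grip_width: 1.001
```

```bash
python3 -c "
from h import *
plan(.5737,-.0105,.13,-94.6)"
```

```text
t 1.2 pos [ 0.4484 -0.3016  0.2364] jaw -94.63 tilt [-0.001 -0.001 -1.   ] F [-0.5 -0.5  0.1] w 1.001 q7 -1.13
shift [-1.0013 -0.3381  0.3536] spin -0.0002
```

>>> drive_tool([
  [[-1.0,-0.338,0.35,0,0],[-1.0,-0.338,0.35,0,0],[-1.0,-0.338,0.35,0,0],[-1.0,-0.338,0.35,0,0],[-1.0,-0.338,0.35,0,0],[-1.0,-0.338,0.35,0,0],[-1.0,-0.338,0.35,0,0],[-1.0,-0.338,0.35,0,0]],
])

```text
time: 2.2
position: [0.5741, -0.0124, 0.1316]
tool_rot: [2.126, -2.311, 0.002]
ft_force: [0.9, -0.5, 0.2]
grip_width: 0.999
```

Run:
```python
from h import *
d=ctrl.get_image("top");s=ctrl.get_image("scene")
cv2.imwrite("pics/t1.png",np.hstack([cv2.resize(d["img"][130:230,220:340],None,fx=3.3,fy=3.3,interpolation=2),cv2.resize(s["img"][100:200,310:430],None,fx=3.3,fy=3.3,interpolation=2)]))
plan(.5737,-.0105,.037,-94.6)
```

```text
t 2.3 pos [ 0.5742 -0.0121  0.132 ] jaw -94.77 tilt [ 0.001 -0.001 -1.   ] F [0.4 0.7 0.1] w 0.998 q7 -1.78
shift [-0.0057  0.0023  0.3167] spin -0.0009
```

View pics/t1.png

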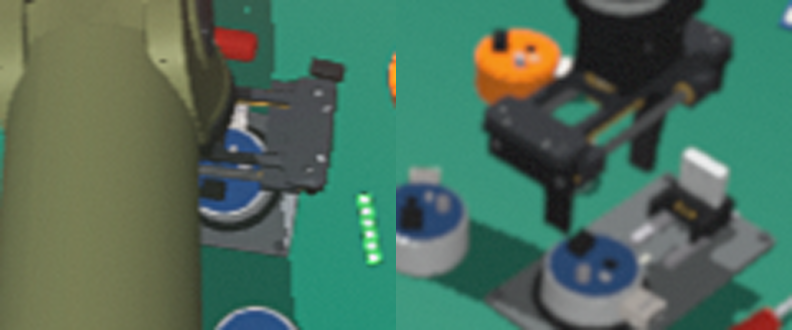

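The gripper is centred over the module, with the jaws either side and clear of the connector. I'll descend slowly.

>>> drive_tool([
  [[-0.005,0.002,0.12,0,0],[-0.005,0.002,0.2,0,0],[-0.005,0.002,0.24,0,0],[-0.005,0.002,0.27,0,0],[-0.005,0.002,0.29,0,0],[-0.005,0.002,0.31,0,0],[-0.005,0.002,0.315,0,0],[-0.005,0.002,0.315,0,0]],
])

```text
time: 3.3
position: [0.5738, -0.0076, 0.0372]
tool_rot: [-2.132, 2.307, -0.0]
ft_force: [-0.3, 0.3, 0.1]
grip_width: 1.001
```

Run:
```python
from h import *
s=ctrl.get_image("scene")
cv2.imwrite("pics/s2.png",cv2.resize(s["img"][120:220,310:430],None,fx=5,fy=5,interpolation=2))
plan(.5737,-.0105,.037,-94.6)
```

```text
t 3.35 pos [ 0.5739 -0.0076  0.0373] jaw -94.53 tilt [ 0. -0. -1.] F [ 0.6 -0.2  0.9] w 0.999 q7 -1.83
shift [ 0.0097 -0.0002  0.0009] spin 0.0004
```

View pics/s2.png

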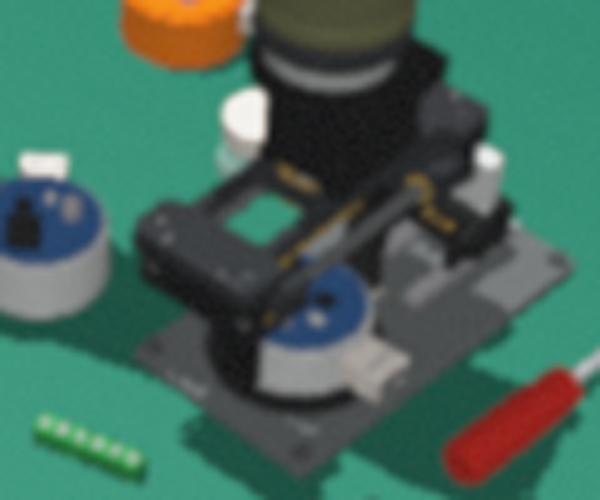

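Straddling, no contact, about 3 mm off in y. I'll correct that and close.

>>> drive_tool([
  [[0.01,0,0,0,0],[0.01,0,0,0,0],[0.01,0,0,0,80],[0.01,0,0,0,80],[0.01,0,0,0,80],[0.01,0,0,0,80],[0.01,0,0,0,80],[0.01,0,0,0,80]],
], grip_force=15)

```text
time: 4.35
position: [0.5735, -0.0106, 0.0371]
tool_rot: [-2.132, 2.308, -0.0]
ft_force: [0.2, 0.4, 1.3]
grip_width: 0.882
```

Run:
```python
from h import *
plan(.5737,-.0105,.037,-7.1)
```

```text
t 4.35 pos [ 0.5735 -0.0106  0.0371] jaw -94.54 tilt [ 0. -0. -1.] F [0.2 0.4 1.3] w 0.882 q7 -1.83
shift [-0.0004 -0.0007  0.0003] spin -0.4858
```

Gripped at 76.7 mm, which matches the drum, with negligible force. I'll turn it halfway first.

>>> drive_tool([
  [[0,0,0,-0.05,80],[0,0,0,-0.1,80],[0,0,0,-0.15,80],[0,0,0,-0.2,80],[0,0,0,-0.25,80],[0,0,0,-0.25,80]],
])

```text
time: 5.1
position: [0.5735, -0.0108, 0.0371]
tool_rot: [-2.851, 1.319, -0.0]
ft_force: [-1.2, 0.4, 1.5]
grip_width: 0.884
```

Run:
```python
from h import *
s=ctrl.get_image("scene")
cv2.imwrite("pics/s3.png",cv2.resize(s["img"][120:220,310:430],None,fx=5,fy=5,interpolation=2))
plan(.5737,-.0105,.037,-7.1)
```

```text
t 5.15 pos [ 0.5736 -0.0108  0.0371] jaw -49.71 tilt [ 0. -0. -1.] F [-0.3 -0.9  0.2] w 0.885 q7 -1.1
shift [-0.0005 -0.0011  0.0003] spin -0.2367
```

View pics/s3.png

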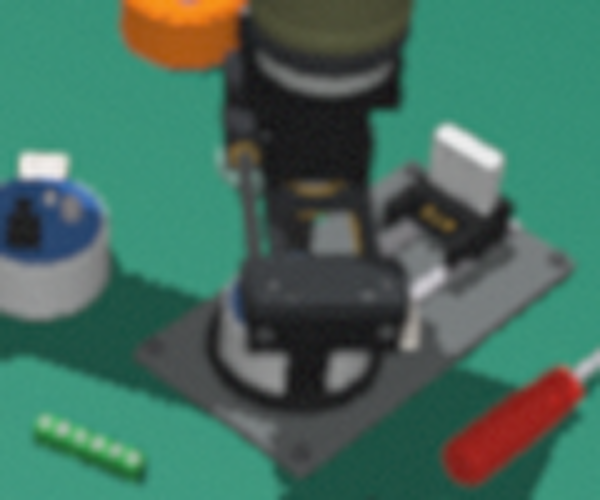

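The connector has moved round with the drum and is now at about (415,330) in the zoom. I'll finish the turn.

>>> drive_tool([
  [[0,0,0,-0.05,80],[0,0,0,-0.1,80],[0,0,0,-0.15,80],[0,0,0,-0.2,80],[0,0,0,-0.237,80],[0,0,0,-0.237,80],[0,0,0,-0.237,80]],
])

```text
time: 6.02
position: [0.5735, -0.0108, 0.0371]
tool_rot: [3.135, -0.193, 0.0]
ft_force: [1.6, -0.4, 1.0]
grip_width: 0.886
```

Run:
```python
from h import *
s=ctrl.get_image("scene");d=ctrl.get_image("top")
cv2.imwrite("pics/s4.png",cv2.resize(s["img"][120:220,310:430],None,fx=5,fy=5,interpolation=2))
plan(.5737,-.0105,.037,-7.1)
```

```text
t 6.12 pos [ 0.5736 -0.0108  0.0371] jaw -7.0 tilt [ 0. -0. -1.] F [ 0.6  0.3 -0.8] w 0.881 q7 -0.41
shift [ 0.0004 -0.0009  0.0003] spin 0.0006
```

View pics/s4.png

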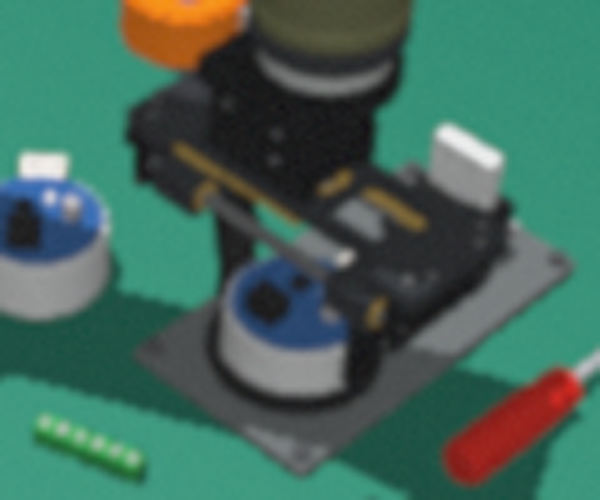

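>>> drive_tool([
  [[0,0,0,0,0],[0,0,0,0,0],[0,0,0,0,0],[0,0,0,0,0],[0,0,-0.05,0,0],[0,0,-0.15,0,0],[0,0,-0.3,0,0],[0,0,-0.45,0,0],[-0.3,-0.9,-0.5,0,120],[-0.3,-0.9,-0.5,0,255],[-0.3,-0.9,-0.5,0,255],[-0.3,-0.9,-0.5,0,255],[-0.3,-0.9,-0.5,0,255]],
])

```text
time: 7.75
position: [0.5148, 0.2725, 0.1888]
tool_rot: [-3.134, 0.181, -0.002]
ft_force: [0.9, -0.5, -0.3]
grip_width: 0.522
```

Run:
```python
from h import *
s=ctrl.get_image("scene");d=ctrl.get_image("top")
cv2.imwrite("pics/t5.png",cv2.resize(d["img"][145:220,220:330],None,fx=7,fy=7,interpolation=2))
cv2.imwrite("pics/s5.png",cv2.resize(s["img"][120:220,310:430],None,fx=6,fy=6,interpolation=2))
th=np.radians(-7.1);R=np.array([[np.cos(th),-np.sin(th)],[np.sin(th),np.cos(th)]]);o=np.array([.5737,-.0112])
p=o+R@[0,.175];print(p)
plan(*p,.16,-7.1);plan(*p,.062,-7.1)
```

```text
[0.59533026 0.16245809]
t 7.85 pos [0.5139 0.2744 0.1889] jaw -6.38 tilt [ 0.001  0.004 -1.   ] F [-0.8 -0.2 -0.1] w 0.422 q7 -0.85
shift [0.311  0.3409 0.0951] spin 0.004
t 7.85 pos [0.5139 0.2744 0.1889] jaw -6.38 tilt [ 0.001  0.004 -1.   ] F [-0.8 -0.2 -0.1] w 0.422 q7 -0.85
shift [0.3109 0.3421 0.4218] spin 0.004
```

View pics/t5.png

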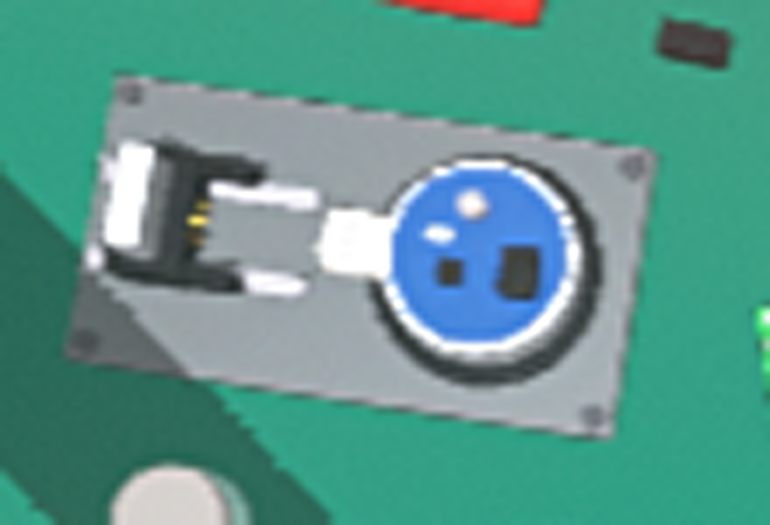

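View pics/s5.png

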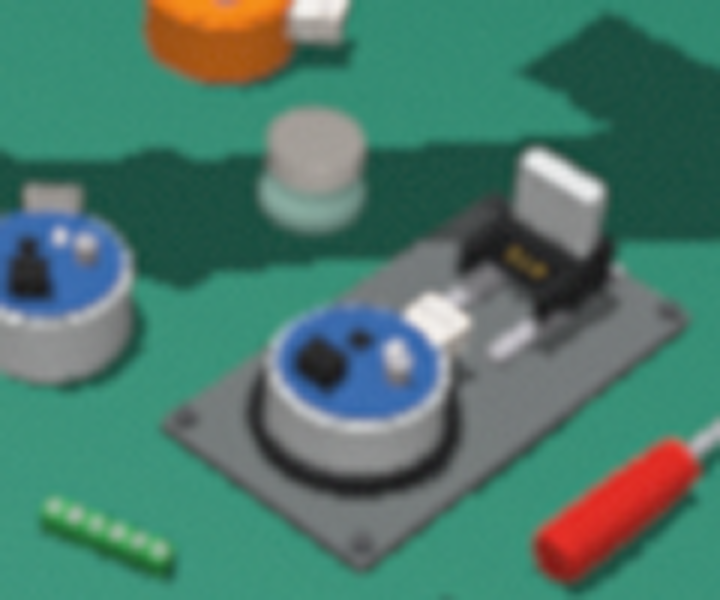

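The connector now points at the head: its end is near (321,238) in the zoom, between the prong tips at (320,197) and (305,285). I'll check that numerically.

Run:
```python
from h import *
d=ctrl.get_image("top")
th=np.radians(-7.1);R=np.array([[np.cos(th),-np.sin(th)],[np.sin(th),np.cos(th)]]);o=np.array([.5737,-.0112])
for q in[(325,207),(317,270),(320,197),(305,285),(118,145),(157,145),(142,250),(105,240)]:
    u=np.array(q)/7+[220,145]-.43;z=.074 if q[0]<160 else .038;print(q,R.T@(ray(d,*u,z)[:2]-o))
p=o+R@[0,.172]
plan(*p,.15,-7.1);plan(*p,.062,-7.1)
```

```text
(325, 207) [0.01161986 0.06378742]
(317, 270) [-0.01369995  0.06266526]
(320, 197) [0.01530112 0.06643078]
(305, 285) [-0.02027467  0.06634978]
(118, 145) [0.01793432 0.13888641]
(157, 145) [0.02005492 0.12399129]
(142, 250) [-0.02093509  0.12245293]
(105, 240) [-0.01914818  0.13720438]
t 7.9 pos [0.5153 0.2711 0.1883] jaw -6.58 tilt [ 0.001  0.001 -1.   ] F [-0.5 -1.4 -0.3] w 0.378 q7 -0.85
shift [0.3063 0.3394 0.1275] spin 0.0029
t 7.9 pos [0.5153 0.2711 0.1883] jaw -6.58 tilt [ 0.001  0.001 -1.   ] F [-0.5 -1.4 -0.3] w 0.378 q7 -0.85
shift [0.306  0.3398 0.4209] spin 0.0029
```

The connector end is about 1 mm off the line, and the head is still drawn back. Next I go behind the post with closed fingers.

>>> drive_tool([
  [[0.15,0.17,0.06,0.002,255],[0.306,0.335,0.12,0.002,255],[0.306,0.335,0.12,0.002,255],[0.306,0.335,0.12,0.002,255],[0.306,0.335,0.12,0.002,255],[0.306,0.335,0.12,0.002,255]],
])

```text
time: 8.65
position: [0.5948, 0.1594, 0.1519]
tool_rot: [-3.135, 0.194, -0.001]
ft_force: [0.2, -0.5, -0.5]
grip_width: -0.0
```

Run:
```python
from h import *
s=ctrl.get_image("scene")
cv2.imwrite("pics/s6.png",cv2.resize(s["img"][100:200,330:450],None,fx=5,fy=5,interpolation=2))
th=np.radians(-7.1);R=np.array([[np.cos(th),-np.sin(th)],[np.sin(th),np.cos(th)]]);o=np.array([.5737,-.0112])
p=o+R@[0,.172]
plan(*p,.062,-7.1)
```

```text
t 8.7 pos [0.5949 0.1591 0.1517] jaw -7.09 tilt [ 0.001  0.    -1.   ] F [-0.4  0.  -0.1] w 0.009 q7 -0.67
shift [-0.0003 -0.0012  0.2991] spin 0.0001
```

View pics/s6.png

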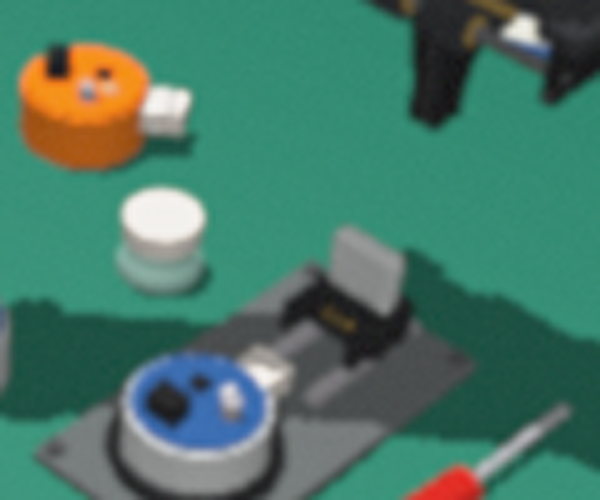

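The picture shows the gripper apparently still open and further back, which disagrees with the state. I'll look again.

Run:
```python
from h import *
s=ctrl.get_image("scene")
cv2.imwrite("pics/s7.png",s["img"])
plan(.595,.159,.062,-7.1); print(proj(s,ctrl.get_state()["position"]))
```

```text
t 8.75 pos [0.595  0.1588 0.1516] jaw -7.11 tilt [ 0.001 -0.    -1.   ] F [0.6 0.4 0. ] w 0.005 q7 -0.67
shift [-0.0004 -0.0006  0.2988] spin -0.0
[416.99850452 118.49870989]
```

View pics/s7.png

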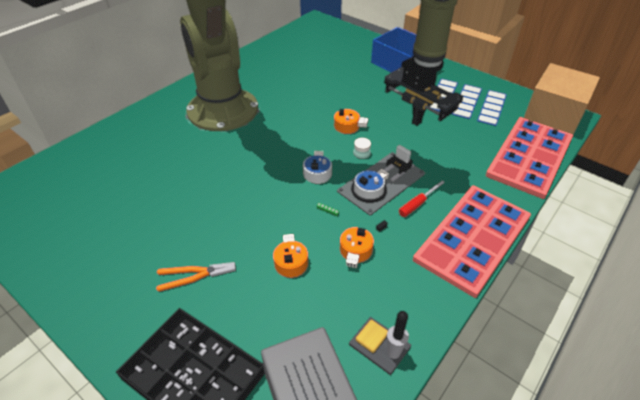

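The fingers are in fact closed, with the tip at (417,119); I misread the crop. They are behind the post, so I descend.

>>> drive_tool([
  [[0,-0.008,0.15,0,255],[0,-0.008,0.22,0,255],[0,-0.008,0.27,0,255],[0,-0.008,0.295,0,255],[0,-0.008,0.295,0,255],[0,-0.008,0.295,0,255]],
])

```text
time: 9.5
position: [0.5965, 0.16, 0.0635]
tool_rot: [-3.135, 0.198, -0.002]
ft_force: [-0.1, 0.4, -0.3]
grip_width: 0.006
```

Run:
```python
from h import *
s=ctrl.get_image("scene")
cv2.imwrite("pics/s8.png",cv2.resize(s["img"][80:200,330:470],None,fx=5,fy=5,interpolation=2))
th=np.radians(-7.1);R=np.array([[np.cos(th),-np.sin(th)],[np.sin(th),np.cos(th)]]);o=np.array([.5737,-.0112])
print("fix",R.T@(ctrl.get_state()["position"][:2]-o))
plan(*(o+R@[0,.101]),.064,-7.1)
```

```text
fix [0.00149307 0.17265973]
t 9.55 pos [0.5965 0.16   0.0635] jaw -7.25 tilt [ 0.002  0.    -1.   ] F [0.3 0.4 0.1] w 0.006 q7 -0.72
shift [-0.0043  0.2389 -0.0018] spin -0.0008
```

View pics/s8.png

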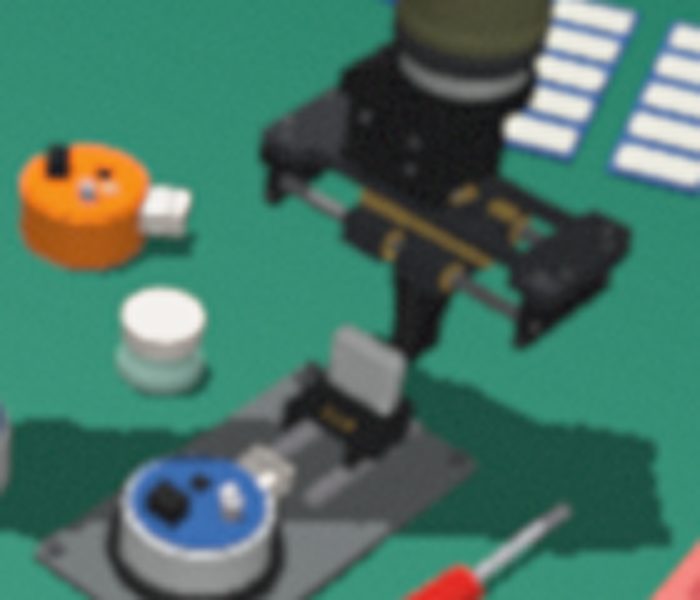

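>>> drive_tool([
  [[-0.004,0.03,0,0,255],[-0.004,0.05,0,0,255],[-0.004,0.07,0,0,255],[-0.004,0.085,0,0,255],[-0.004,0.1,0,0,255],[-0.004,0.115,0,0,255],[-0.004,0.13,0,0,255],[-0.004,0.145,0,0,255],[-0.004,0.16,0,0,255],[-0.004,0.175,0,0,255],[-0.004,0.19,0,0,255],[-0.004,0.205,0,0,255],[-0.004,0.22,0,0,255],[-0.004,0.22,0,0,255]],
])

```text
time: 11.3
position: [0.5859, 0.0934, 0.0624]
tool_rot: [3.134, -0.2, -0.002]
ft_force: [0.7, -0.4, -0.8]
grip_width: 0.012
```

Run:
```python
from h import *
s=ctrl.get_image("scene")
cv2.imwrite("pics/s9.png",cv2.resize(s["img"][100:220,330:470],None,fx=5,fy=5,interpolation=2))
th=np.radians(-7.1);R=np.array([[np.cos(th),-np.sin(th)],[np.sin(th),np.cos(th)]]);o=np.array([.5737,-.0112])
print("fix",R.T@(ctrl.get_state()["position"][:2]-o))
plan(*(o+R@[0,.101]),.064,-7.1)
```

```text
fix [-0.00098192  0.10533862]
t 11.35 pos [0.5857 0.0935 0.0622] jaw -7.28 tilt [-0.001 -0.001 -1.   ] F [-0.1  0.2  0.1] w 0.005 q7 -0.61
shift [ 0.0033  0.0145 -0.0058] spin -0.001
```

View pics/s9.png

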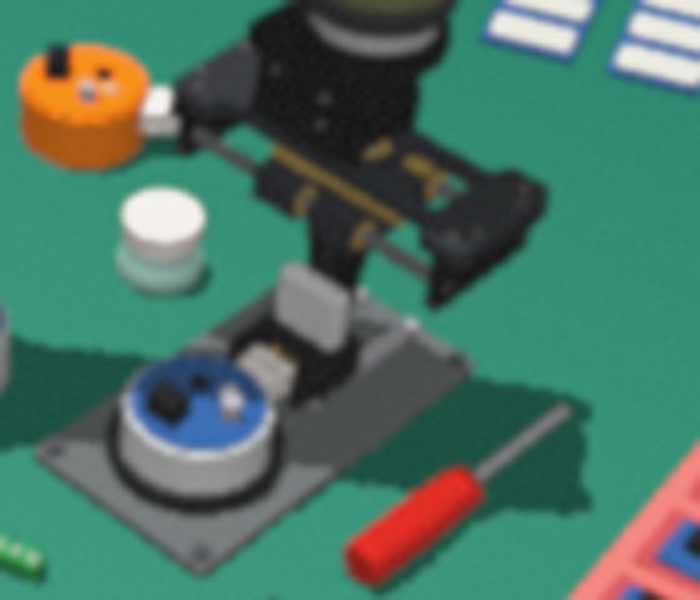

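The head is moving freely and the connector is going between the prongs. I'll continue in small steps up to the stop.

>>> drive_tool([
  [[0,0.007,0,0,255],[0,0.014,0,0,255],[0,0.02,0,0,255],[0,0.02,0,0,255],[0,0.02,0,0,255]],
])

```text
time: 11.98
position: [0.5852, 0.0901, 0.0623]
tool_rot: [-3.133, 0.197, 0.001]
ft_force: [0.2, 5.1, -2.6]
grip_width: 0.003
```

Run:
```python
from h import *
th=np.radians(-7.1);R=np.array([[np.cos(th),-np.sin(th)],[np.sin(th),np.cos(th)]]);o=np.array([.5737,-.0112])
print("fix",R.T@(ctrl.get_state()["position"][:2]-o))
plan(*(o+R@[0,.101]),.064,-7.1)
s=ctrl.get_image("scene")
for q in(-.02,.02): 
  for y in (.078,.09): print(q,y,proj(s,[*(o+R@[q,y]),.074]))
cv2.imwrite("pics/s10.png",cv2.resize(s["img"][100:220,330:470],None,fx=5,fy=5,interpolation=2))
```

```text
fix [-0.00109729  0.10191626]
t 11.97 pos [0.5852 0.0901 0.0623] jaw -7.18 tilt [-0.     0.002 -1.   ] F [ 0.2  5.1 -2.6] w 0.003 q7 -0.6
shift [ 0.0037  0.003  -0.0057] spin -0.0005
-0.02 0.078 [384.47726441 153.87887061]
-0.02 0.09 [387.46211981 151.84375973]
0.02 0.078 [396.17904597 161.20633083]
0.02 0.09 [399.15466173 159.10214321]
```

View pics/s10.png

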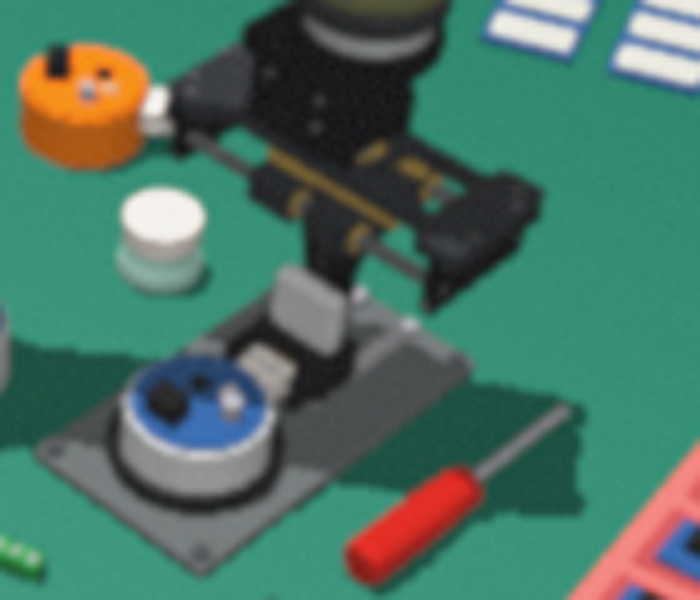

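Force has risen to 5 N and the post's edge (about (275,270) in the crop) matches the prediction for the stop. I'll press a little more to confirm.

>>> drive_tool([
  [[0,0.006,0,0,255],[0,0.012,0,0,255],[0,0.012,0,0,255],[0,0.012,0,0,255]],
])

```text
time: 12.52
position: [0.5852, 0.09, 0.0624]
tool_rot: [-3.129, 0.193, -0.002]
ft_force: [2.0, 10.9, -6.1]
grip_width: 0.003
```

Force climbs with no movement, so the head is at its stop. I'll back off, rise and check.

>>> drive_tool([
  [[0,-0.03,0,0,255],[0,-0.08,0,0,255],[0,-0.1,0,0,255],[0,-0.1,-0.1,0,255],[0,-0.1,-0.3,0,255],[-0.2,-0.6,-0.4,0,255],[-0.4,-0.8,-0.4,0,255],[-0.4,-0.8,-0.4,0,255],[-0.4,-0.8,-0.4,0,255],[-0.4,-0.8,-0.4,0,255],[-0.4,-0.8,-0.4,0,255]],
])

```text
time: 13.9
position: [0.4968, 0.3375, 0.1824]
tool_rot: [3.134, -0.198, 0.001]
ft_force: [0.2, -0.7, -0.1]
grip_width: 0.007
```

Run:
```python
from h import *
plan(.5,.3,.2,-7)
s=ctrl.get_image("scene");d=ctrl.get_image("top")
cv2.imwrite("pics/t11.png",cv2.resize(d["img"][145:220,220:330],None,fx=7,fy=7,interpolation=2))
cv2.imwrite("pics/s11.png",cv2.resize(s["img"][120:220,310:430],None,fx=6,fy=6,interpolation=2))
```

```text
t 13.9 pos [0.4968 0.3375 0.1824] jaw -7.24 tilt [ 0.001 -0.002 -1.   ] F [ 0.2 -0.7 -0.1] w 0.007 q7 -1.0
shift [ 0.0265  0.1227 -0.0586] spin -0.0013
```

View pics/t11.png

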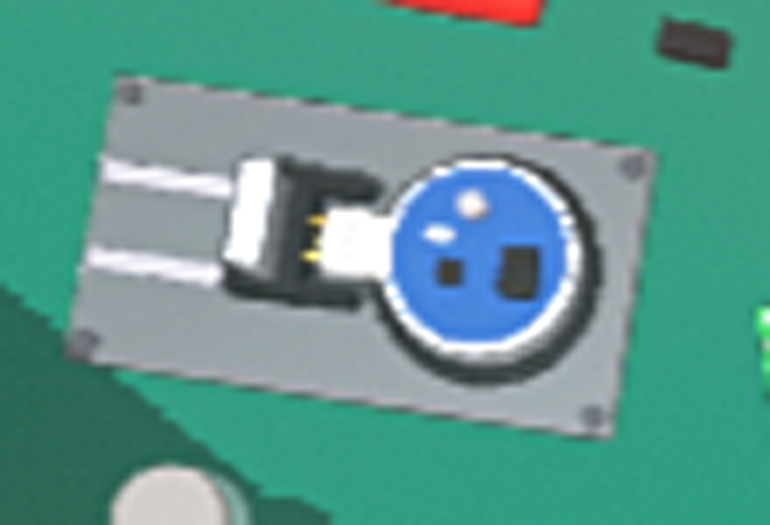

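View pics/s11.png

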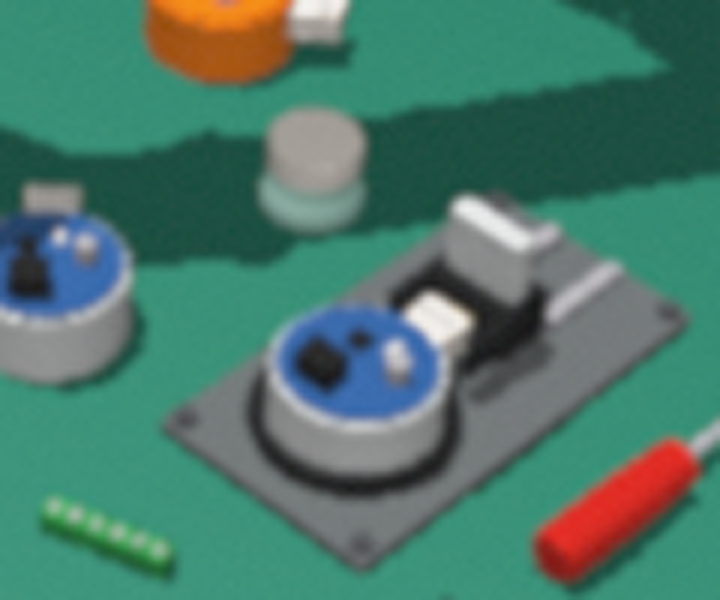

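The prongs straddle the connector (end at (322,240) in the top crop). I'll measure the head's travel.

Run:
```python
from h import *
d=ctrl.get_image("top")["img"];o=cv2.imread("pics/top0.png");T=ctrl.get_image("top");S=ctrl.get_image("scene")
th=np.radians(-7.1);R=np.array([[np.cos(th),-np.sin(th)],[np.sin(th),np.cos(th)]]);og=np.array([.5737,-.0112])
res=[]
for im,x0,x1 in((o,234,244),(d,251,261)):
    g=cv2.cvtColor(im,6).astype(float)[164:183,x0:x1]; w=(g>190)*g
    ys,xs=np.mgrid[164:183,x0:x1];c=[(w*xs).sum()/w.sum(),(w*ys).sum()/w.sum()];f=R.T@(ray(T,*c,.074)[:2]-og);print(c,f,w.astype(bool).sum())
so=cv2.imread("pics/scene0.png")
for q in [(402,66),(417,58),(485,97),(472,108)]: print("s0",R.T@(ray(S,*(np.array(q)/6+[330,135]-.42),.074)[:2]-og))
for q in [(450,206),(465,197),(537,237),(523,248)]: print("s1",R.T@(ray(S,*(np.array(q)/6+[310,120]-.42),.074)[:2]-og))
```

```text
[np.float64(237.67605327534656), np.float64(172.23658602881218)] [-0.00026722  0.13215318] 75
[np.float64(254.99306099024363), np.float64(174.53206031199457)] [0.0001867  0.08496454] 78
s0 [-0.02012756  0.12754366]
s0 [-0.01911892  0.1367811 ]
s0 [0.01898123 0.13776823]
s0 [0.0197611 0.1277089]
s1 [-0.01972245  0.07809135]
s1 [-0.01917631  0.08750117]
s1 [0.01981001 0.08992613]
s1 [0.02027362 0.07995294]
```

```bash
python3 -c "
from bench import ctrl
print(ctrl.close_job())"
```

```text
the job is handed in; nothing more can be done
None
```

The module is turned to face the head, the head is pushed fully forward astride the connector, and the job is handed in at about 14 s. It reports no verdict.

I gripped the drum by its sides in the nest with 15 N, turned it about 87.5° counter-clockwise and released it. I then pushed the head's post forward with closed fingers and moved the arm clear.

- **Connector:** its end measured about 1 mm off the fixture's centre line after the turn. It still sat between the prongs after the push.
- **Head:** it was at its stop. The force rose from 5 to 11 N with no further movement. The post sits 84–85 mm from the nest centre, where 84 mm is the stop.
- **Travel disagreement:** the top view alone gives about 47 mm of travel, against roughly 49 mm from the final position. The gap is within camera error.
- **Module and bystanders:** the module looks flat in its nest. The bystanders in view look unmoved, though I did not measure them.

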